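# Run a finger along the contact strip

## Robot

A 7-joint arm with a two-finger parallel gripper is mounted at the origin on a cart in front of the work surface, level with it; the furniture and walls round the work are solid. World frame = base frame: x ahead of the robot, y to its left, z up, the work surface at z = 0. Lengths are in m, angles in degrees, forces in N, time in s.
With the tool pointing down it reaches from about 0.425 to 0.95 m from the base axis. Payload 4.7 kg.
Tool frame: the origin (TCP) lies at the very end of the fingers, on their centre line; the grasp point (between the pads) lies behind it (env.grip_depth is the z of the grasp point in the tool frame, in m); z points along the fingers, y is the direction in which the jaws open and shut (so a half turn about z gives the same grasp; the last joint's range is limited). The gripper opens to 87 mm and grips with 3 to 60 N. Pads are 19 mm wide; open, the fingers measure 117 mm over their backs; the gripper's body (75 mm by 190 mm) begins 51 mm behind the grasp point.
Start: joints at [66.182, 26.849, -2.785, 87.806, 1.381, 65.374, -4.715], TCP at [0.255, -0.625, 0.192] pointing down, gripper open.
Joint ranges: [-148.3, 148.3], [-19.14, 114.17], [-79.39, 73.82], [5.75, 140.21], [-59.74, 239.74], [12.07, 113.84], [-152.46, 152.46]. Speed limits (degrees/s): [147.25, 147.25, 180, 180, 180, 180, 180].

## Interface

Orientations are given as a 3x3 rotation matrix whose columns are the frame's x, y, z axes.
In Python, from station import env gives the robot as it stands.
- The arm moves only by the tool arm_command, never from a script. Its argument "steps" is a list of rows, each an object of numbers: "hand": the finger opening in m, from 0 to 0.087; "x", "y", "z": the shift along the tool's x, y, z in m; "twist": the turn about the tool's z in rad. In form: [{"hand": .., "x": .., "y": .., "z": .., "twist": ..}, ...]. A call has 1 to 12 rows; each row is the pose to reach, as a shift and turn from the pose commanded when the call began, along the tool's axes at that moment; what a row does not reach only later rows make up. A row lasts 1/10 s, in which the tool goes at most 50 mm and 8.59 degrees, less where a joint would pass 70% of its speed; a pose out of reach is approached as far as the arm can. A call with a gripper value outside its range is refused whole. The fingers move at their own pace and stop on an object; the grip force is fixed at half the most. Time passes only in rows, so rows that repeat a pose let the fingers close. It gives the time, the measured TCP pose, the force and the opening at its end, in the units of the state.
- env.read_state(): the state, without advancing time (a new reading comes with each control period).
- env.read_camera(name): name is "scene" or "top"; returns (picture, depth): 400x640x3 uint8, red, green, blue; 400x640 float32, m along the optical axis (not along the pixel's ray), 0 where there is no reading.
- env.camera_info(name): a dict with "mtx" (3x3 intrinsics, pixels), "camera_from_world" (4x4, takes a point from world to camera coordinates). Camera axes: x right, y up, looking along -z (the intrinsics and any distortion apply to the point x, -y, -z); pixel columns grow to the right and rows downward; lengths in m; the calibration is good to about 2 mm. A picture is of the moment at which its call begins. camera_info takes no time and is no camera call.
- env.job_done(): hands the job in, once; it reports no verdict.
Trained networks look in the newest picture that a camera, given by its name, has taken for a name from the list of things; names that differ only in an ending like _2 or _b are one class to them, and where a whole thing is asked for, a point or a joint stands for the part that bears it (a point fixed in the world has none). Each returns a list of dicts, best first, with "conf" (0 to 1); they miss things now and then, are a little off and sometimes report something else, mostly with a low value. They report only what shows in the picture. A call takes as long as a camera call.
- env.find_in(name, camera): "bbox" ([left, top, right, bottom] as shares, 0 to 1, of the picture: columns of its width, rows of its height, round what is visible of it).
- env.cut_out(name, camera): "pixels" (400x640 bool, what is visible of it) and "bbox" ([left, top, right, bottom] as shares, 0 to 1, of the picture: columns of its width, rows of its height, round what is visible of it).
The state is a dict: "t": time; "joints": joint angles; "qd": joint speeds; "effort": joint torques, N m; "tcp_pos": TCP position; "tcp_rot": TCP orientation; "force": force on the tool from outside, world axes, zero at the start; "wrist_torque": the same for the moment, N m; "gripper_width": finger opening in m.
Only numpy, scipy, OpenCV 4.12 (cv2) and the standard library are available. Lean on these libraries where they do the work, as an engineer would, in place of code of your own. Each camera call takes 0.05 s, during which the arm holds its last target.

## Task

Test the curved safety contact strip: with the closed fingertips, press the pad next to the connector socket lightly, then slide along the curve over all six pads in turn to the far end, pushing each one partly down and never lifting off on the way. Finish with the fingertips still resting on the last pad, holding only that one down. Be gentle, and leave the loose things around it where they are.

Things in the scene. Friction and masses are not known exactly. Their poses are not given: they have to be found in the camera images.
- contact_strip: Curved pressure-sensitive contact strip screwed to the bench: an aluminium channel 44 mm wide and 16 mm high, bent in a flat arc of 220 mm radius, with six equal round black pads in a row along it. Origin: on the bench under the middle of the arc (between pad3 and pad4); z up; y along the row there, pad1 at the -y end, pad6 at +y; the centre of the arc is at x = -220 mm. The pads' centres lie on the arc, 35 mm apart.
- pad1 (a joint): How far this pad is down, m: 0 up, 0.008 bottomed on a hard stop. Sprung: 0.6 N to start, then 0.6 N more per mm; it comes up by itself.
- pad1_top (a point): Top centre of the pad, moving down with it; 34 mm above the bench when up. A domed cap 34 mm across: the dome is 7 mm high at the centre and falls to its rim elliptically (2 mm lower at 12 mm from the centre), on a 9 mm skirt. Pressed 3 to 4 mm, closed fingertips ride over the domes from one pad to the next; much deeper, they catch on the next pad's side.
- pad2 (a joint): As pad1.
- pad2_top (a point): Top centre of pad 2; as pad1.
- pad3 (a joint): As pad1.
- pad3_top (a point): Top centre of pad 3; as pad1.
- pad4 (a joint): As pad1.
- pad4_top (a point): Top centre of pad 4; as pad1.
- pad5 (a joint): As pad1.
- pad5_top (a point): Top centre of pad 5; as pad1.
- pad6 (a joint): As pad1.
- pad6_top (a point): Top centre of pad 6; as pad1.
- socket: Round steel connector socket, 36 mm across, standing 31 mm above the channel (47 mm above the bench), with a hollow top and four pins. It is fixed at one end of the channel, either end, 50 mm beyond the last pad's centre. Origin: centre of its underside, on the channel.
- end_cap: Flat round steel cap, 36 mm across, 6 mm high (22 mm above the bench), fixed at the other end of the channel. Origin: centre of its underside.
- tape_roll: Bystander: roll of dark tape lying flat, 89 mm across, 25 mm high, loose. Origin: centre of its underside.
- patch_tin: Bystander: small flat tin, 52 x 77 x 21 mm, loose. Origin: centre of its underside.
- hex_key_5: Bystander: bright L-shaped hex key, 41 x 119 x 8 mm, loose. Origin: centre of its underside.
- lamp_shade (a point): Middle of the underside of the bench lamp's shade, always in the same place: about 120 mm across and 110 mm high above this point, fixed and solid. The hand and the wrist must pass on the robot's side of it, also on the way to the strip.

How it is judged (in metres and radians):
On the way, in this order (a step that is already met when the one before it is completed fails the run):
1. the pad next to the socket is pressed, before the others (((horizontal distance between socket and pad1_top below 0.08 m and value of joint pad1 above 0.001 m and value of joint each of pad2, pad3, pad4, pad5, pad6 below 0.001 m) or (horizontal distance between socket and pad6_top below 0.08 m and value of joint pad6 above 0.001 m and value of joint each of pad5, pad4, pad3, pad2, pad1 below 0.001 m))).
2. pad 2 from the socket goes down at least 1 mm while pad 1 is still slightly down (the fingertips slid across) (((horizontal distance between socket and pad1_top below 0.08 m and value of joint pad2 above 0.001 m and value of joint pad1 above 0.0002 m) or (horizontal distance between socket and pad6_top below 0.08 m and value of joint pad5 above 0.001 m and value of joint pad6 above 0.0002 m))).
3. pad 3 from the socket goes down at least 1 mm while pad 2 is still slightly down (the fingertips slid across) (((horizontal distance between socket and pad1_top below 0.08 m and value of joint pad3 above 0.001 m and value of joint pad2 above 0.0002 m) or (horizontal distance between socket and pad6_top below 0.08 m and value of joint pad4 above 0.001 m and value of joint pad5 above 0.0002 m))).
4. pad 4 from the socket goes down at least 1 mm while pad 3 is still slightly down (the fingertips slid across) (((horizontal distance between socket and pad1_top below 0.08 m and value of joint pad4 above 0.001 m and value of joint pad3 above 0.0002 m) or (horizontal distance between socket and pad6_top below 0.08 m and value of joint pad3 above 0.001 m and value of joint pad4 above 0.0002 m))).
5. pad 5 from the socket goes down at least 1 mm while pad 4 is still slightly down (the fingertips slid across) (((horizontal distance between socket and pad1_top below 0.08 m and value of joint pad5 above 0.001 m and value of joint pad4 above 0.0002 m) or (horizontal distance between socket and pad6_top below 0.08 m and value of joint pad2 above 0.001 m and value of joint pad3 above 0.0002 m))).
6. pad 6 from the socket goes down at least 1 mm while pad 5 is still slightly down (the fingertips slid across) (((horizontal distance between socket and pad1_top below 0.08 m and value of joint pad6 above 0.001 m and value of joint pad5 above 0.0002 m) or (horizontal distance between socket and pad6_top below 0.08 m and value of joint pad1 above 0.001 m and value of joint pad2 above 0.0002 m))).
At the end, for the whole second after the job is handed in: The pad farthest from the socket is held down at least 1 mm by the fingers; the other five are less than 1 mm down (((horizontal distance between socket and pad1_top below 0.08 m and value of joint pad6 above 0.001 m and value of joint each of pad1, pad2, pad3, pad4, pad5 below 0.001 m and contact force between the fingers and pad6 above 0.3 N) or (horizontal distance between socket and pad6_top below 0.08 m and value of joint pad1 above 0.001 m and value of joint each of pad6, pad5, pad4, pad3, pad2 below 0.001 m and contact force between the fingers and pad1 above 0.3 N))); the arm keeps its last pose, push and grip.
It fails at once if the strip is pressed or pushed harder than 20 N (contact force between anything else and contact_strip above 20 N).
It fails at once if the socket or the end cap is pushed harder than 20 N (contact force between anything else and socket above 20 N or contact force between anything else and end_cap above 20 N).
It fails at once if the tape roll is lifted, carried or moved more than 15 mm (distance of tape_roll from where it was at the start of the episode above 0.015 m).
It fails at once if the patch tin is lifted, carried or moved more than 15 mm (distance of patch_tin from where it was at the start of the episode above 0.015 m).
It fails at once if the hex key is lifted, carried or moved more than 15 mm (distance of hex_key_5 from where it was at the start of the episode above 0.015 m).
It also fails if it takes over 48 s, if anything falls off the work surface, if the arm or the gripper's body presses on something with over 40 N, if the wrist force passes 120 N, or if a joint passes its speed limit or range.

## Working session

There is one attempt and no reset: what is moved stays moved. The work goes in short steps, Python scripts to look and compute and a tool call to move; the robot and the scene stay as the last step left them, time stands still between calls to the robot, and variables do not carry over. Pictures are saved under pics/ and viewed, and the job is handed in when it is done.

Besides the shell and the picture viewer there is one more tool, called after "Call:" in YAML: its name, and indented under it one key for each argument. arm_command: Moves the arm, as the interface text tells. Its arguments: {"type":"object","properties":{"steps":{"type":"array"}},"required":["steps"]}

```bash
mkdir -p pics; ls; python3 - <<'E'
from station import env
import cv2,numpy as np
s=env.read_state(); print(s)
print(env.grip_depth)
for n in("scene","top"):
    p,d=env.read_camera(n); np.savez(f"/tmp/{n}.npz",p=p,d=d); cv2.imwrite(f"pics/{n}0.png",p[:,:,::-1]); print(env.camera_info(n))
E
```

```text
pics
{'t': 0.0, 'joints': array([66.18260614, 26.89960194, -2.78492911, 87.87605946,  1.38078901,
       65.37259255, -4.71608875]), 'qd': array([-0.07503306, -0.00484692, -0.08768195, -0.06098536,  0.03808379,
        0.03972981,  0.09332245]), 'effort': array([ 3.39561211e-04, -5.07975018e+01, -8.05073138e-02, -2.36156434e+01,
       -6.13314402e-02,  3.79092142e-02,  2.05209999e-04]), 'tcp_pos': array([ 0.25438364, -0.62450662,  0.19095524]), 'tcp_rot': array([[ 9.26112314e-01,  3.77247019e-01, -8.17239214e-04],
       [ 3.77247898e-01, -9.26110514e-01,  1.82744755e-03],
       [-6.74546882e-05, -2.00072345e-03, -9.99997996e-01]]), 'force': array([ 0.16724507, -0.81424995,  0.64378183]), 'wrist_torque': array([ 0.08494677, -0.00579228,  0.01721509]), 'gripper_width': 0.08707512686621907}
-0.0187
{'mtx': array([[465.55328133,   0.        , 316.90362878],
       [  0.        , 465.55328133, 190.99351655],
       [  0.        ,   0.        ,   1.        ]]), 'camera_from_world': array([[-0.77284035, -0.63456436, -0.00677241,  0.30029084],
       [ 0.36848657, -0.45741975,  0.80931133, -0.42119509],
       [-0.51665796,  0.62297291,  0.58734088, -0.77318661],
       [ 0.        ,  0.        ,  0.        ,  1.        ]])}
{'mtx': array([[487.43282856,   0.        , 314.73398577],
       [  0.        , 487.43282856, 202.56131678],
       [  0.        ,   0.        ,   1.        ]]), 'camera_from_world': array([[-0.01101056, -0.99991705, -0.00668344, -0.11538116],
       [ 0.99742008, -0.01145673,  0.07086562, -0.49829845],
       [-0.07093631, -0.00588593,  0.99746348, -1.06809011],
       [ 0.        ,  0.        ,  0.        ,  1.        ]])}
```

View pics/scene0.png

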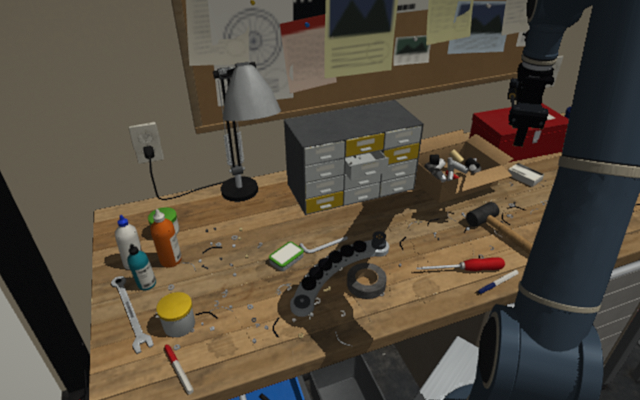

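View pics/top0.png

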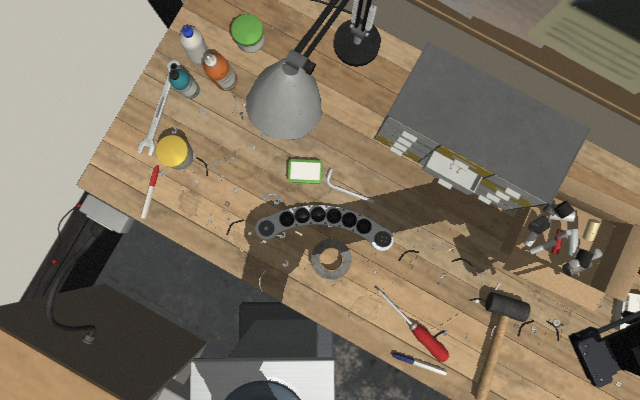

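The top view shows the strip arcing from about (265,228), the flat end cap, to (381,239), the tall socket. The six pads lie between them. The tape roll is at (330,258), inside the arc, with the tin at (305,170) and the hex key at (345,185). The lamp shade is at (285,95). Next I'll measure.

```bash
cat > h.py <<'E'
from station import env
import numpy as np,cv2
def world(name,us,vs,z=None,d=None):
    I=env.camera_info(name);K=I["mtx"];T=I["camera_from_world"];Ti=np.linalg.inv(T)
    us=np.asarray(us,float);vs=np.asarray(vs,float)
    r=np.stack([(us-K[0,2])/K[0,0],-(vs-K[1,2])/K[1,1],-np.ones_like(us)],-1)
    if d is not None: P=r*np.asarray(d)[...,None]; return P@Ti[:3,:3].T+Ti[:3,3]
    rw=r@Ti[:3,:3].T; o=Ti[:3,3]; s=(z-o[2])/rw[...,2]; return o+rw*s[...,None]
def px(name,P):
    I=env.camera_info(name);K=I["mtx"];T=I["camera_from_world"]
    p=np.asarray(P)@T[:3,:3].T+T[:3,3]; return np.stack([K[0,2]+K[0,0]*p[...,0]/-p[...,2],K[1,2]+K[1,1]*-p[...,1]/-p[...,2]],-1)
E
python3 - <<'E'
from h import *
np.set_printoptions(precision=4,suppress=True)
for n in("top","scene"):
    p,d=env.read_camera(n);np.savez(f"/tmp/{n}.npz",p=p,d=d)
    for k in ("pad1","pad3","socket","end_cap","tape_roll","patch_tin","hex_key_5","lamp_shade","contact_strip"):
        try: R=env.cut_out(k,n)
        except Exception as e: print(k,e);continue
        for r in R[:8]:
            m=r["pixels"]&(d>0);v,u=np.nonzero(m)
            if len(v)==0: continue
            W=world(n,u,v,d=d[v,u]); print(n,k,round(r["conf"],2),len(v),"px",u.mean().round(1),v.mean().round(1),"med",np.median(W,0),"z95",np.percentile(W[:,2],95).round(4),"rng",np.percentile(W[:,:2],[2,98],axis=0).ravel())
p=np.load("/tmp/top.npz")["p"];cv2.imwrite("pics/topz.png",cv2.resize(p[140:290,230:410],None,fx=4,fy=4,interpolation=cv2.INTER_CUBIC)[:,:,::-1])
p=np.load("/tmp/scene.npz")["p"];cv2.imwrite("pics/scenez.png",cv2.resize(p[215:325,255:405],None,fx=5,fy=5,interpolation=cv2.INTER_CUBIC)[:,:,::-1])
E
```

```text
top pad1 0.72 192 px 363.0 225.9 med [ 0.4433 -0.2259  0.0324] z95 0.0369 rng [ 0.4281 -0.2416  0.4587 -0.211 ]
top pad1 0.62 173 px 285.8 218.2 med [ 0.4626 -0.0576  0.0326] z95 0.0364 rng [ 0.4474 -0.0709  0.4773 -0.0423]
top pad1 0.6 196 px 317.2 214.4 med [ 0.4704 -0.1258  0.0321] z95 0.0367 rng [ 0.4536 -0.1412  0.486  -0.1104]
top pad1 0.59 201 px 348.7 219.6 med [ 0.457  -0.1954  0.0322] z95 0.0369 rng [ 0.4419 -0.2112  0.4744 -0.1804]
top pad1 0.53 185 px 302.0 215.3 med [ 0.4687 -0.0929  0.0326] z95 0.0364 rng [ 0.4537 -0.108   0.4843 -0.0774]
top pad3 0.72 192 px 363.0 225.9 med [ 0.4433 -0.2259  0.0324] z95 0.0369 rng [ 0.4281 -0.2416  0.4587 -0.211 ]
top pad3 0.62 173 px 285.8 218.2 med [ 0.4626 -0.0576  0.0326] z95 0.0364 rng [ 0.4474 -0.0709  0.4773 -0.0423]
top pad3 0.6 196 px 317.2 214.4 med [ 0.4704 -0.1258  0.0321] z95 0.0367 rng [ 0.4536 -0.1412  0.486  -0.1104]
top pad3 0.59 201 px 348.7 219.6 med [ 0.457  -0.1954  0.0322] z95 0.0369 rng [ 0.4419 -0.2112  0.4744 -0.1804]
top pad3 0.53 185 px 302.0 215.3 med [ 0.4687 -0.0929  0.0326] z95 0.0364 rng [ 0.4537 -0.108 
[... 2398 characters left out ...]
.3699 -0.1489  0.0242] z95 0.0277 rng [ 0.3301 -0.1956  0.4127 -0.1124]
scene patch_tin 0.86 649 px 285.4 255.6 med [ 0.5633 -0.0947  0.021 ] z95 0.0239 rng [ 0.5424 -0.137   0.5946 -0.0632]
scene hex_key_5 0.67 135 px 359.0 245.4 med [ 0.4407 -0.2234  0.0315] z95 0.0356 rng [ 0.4284 -0.2399  0.4591 -0.2122]
scene hex_key_5 0.52 165 px 323.2 244.6 med [ 0.5229 -0.1914  0.0074] z95 0.0105 rng [ 0.4997 -0.2487  0.5675 -0.1498]
lamp_shade it knows: contact_strip, end_cap, hex_key, pad, pad1_top, pad2_top, pad3_top, pad4_top, pad5_top, pad6_top, patch_tin, socket, tape_roll
scene contact_strip 0.93 2018 px 331.9 269.3 med [ 0.4507 -0.1306  0.0181] z95 0.0348 rng [ 0.3949 -0.2655  0.4835  0.0082]
```

View pics/topz.png

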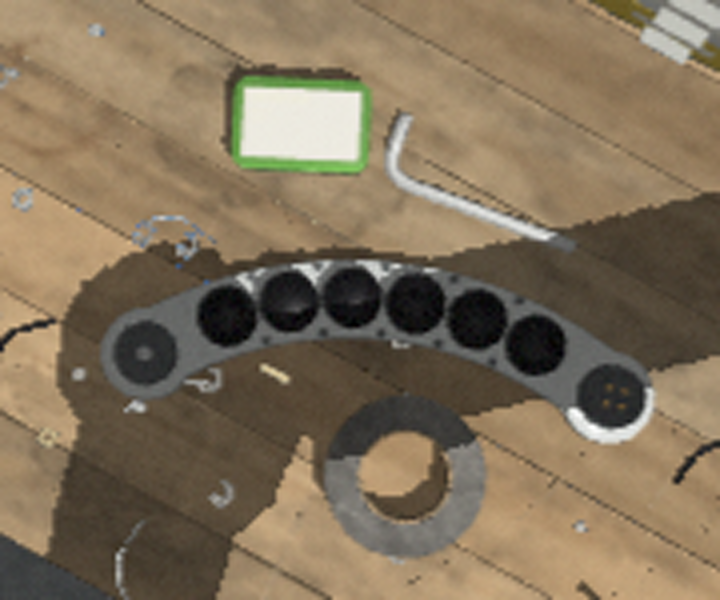

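View pics/scenez.png

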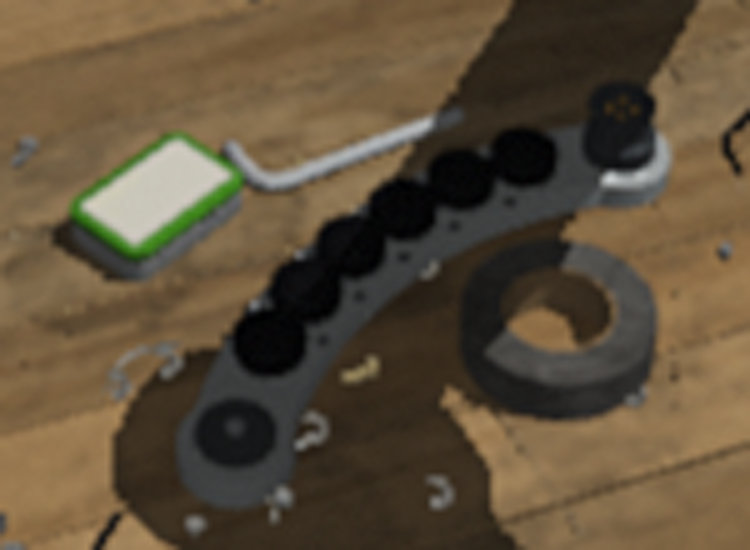

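```bash
python3 - <<'E'
from h import *
from scipy.optimize import least_squares
np.set_printoptions(precision=4,suppress=True)
a=(np.arange(6)-2.5)*35/220
L=np.r_[a, a[0]-50/220, a[-1]+50/220]
Z=np.r_[[.0325]*6,.047,.022]
top=np.array([[363,225.9],[348.7,219.6],[np.nan]*2,[317.2,214.4],[302,215.3],[285.8,218.2],[382.2,238.8],[265.5,227.6]])
sc=np.array([[359,245.5],[346.5,249.9],[335.1,255.8],[324,262.6],[np.nan]*2,[308,282.5],[np.nan]*2,[301.2,301]])
def model(p):
    c=p[:2];
    return np.c_[c[0]+220e-3*np.cos(L+p[2]),c[1]+220e-3*np.sin(L+p[2]),Z]
def res(p,w):
    M=model(p);r=[]
    if 't' in w:r.append((px("top",M)-top).ravel())
    if 's' in w:r.append((px("scene",M)-sc).ravel())
    r=np.concatenate(r);return r[~np.isnan(r)]
for w in('t','s','ts'):
    s=least_squares(res,[.25,-.13,0],args=(w,),loss='soft_l1');print(w,s.x,np.degrees(s.x[2]),s.fun.round(1))
    print(model(s.x)[:,:2])
# lamp
z=np.load("/tmp/top.npz");d=z["d"];v,u=np.mgrid[0:400,0:640];W=world("top",u,v,d=d);
m=(u>240)&(u<330)&(v>50)&(v<140)&(d>0)&(W[...,2]>.15);X=W[m];print("lamp top",np.percentile(X,[1,5,50,95,99],axis=0))
z=np.load("/tmp/scene.npz");d=z["d"];W=world("scene",u,v,d=d)
m=(u>215)&(u<285)&(v>65)&(v<130)&(d>0)&(W[...,2]>.15)&(W[...,0]<.85);X=W[m];print("lamp sc",np.percentile(X,[1,5,50,95,99],axis=0))
E
```

```text
t [ 0.2509 -0.1199 -0.1084] -6.209432957793611 [ 0.2  0.1 -0.1 -0.   0.  -0.4 -0.7 -0.3 -0.1  0.2  0.8  0.3 -0.1  0.1]
[[ 0.4433 -0.2266]
 [ 0.4578 -0.1947]
 [ 0.467  -0.161 ]
 [ 0.4708 -0.1263]
 [ 0.469  -0.0913]
 [ 0.4617 -0.0571]
 [ 0.4143 -0.2672]
 [ 0.4422 -0.0112]]
s [ 0.248  -0.1167 -0.112 ] -6.415165091314292 [ 0.3 -0.4  0.1 -0.4 -0.2 -0.3  0.3  0.4 -0.2 -0.4 -0.3  1.3]
[[ 0.44   -0.2241]
 [ 0.4546 -0.1923]
 [ 0.464  -0.1586]
 [ 0.4679 -0.1238]
 [ 0.4662 -0.0889]
 [ 0.4591 -0.0547]
 [ 0.4109 -0.2646]
 [ 0.4397 -0.0087]]
ts [ 0.2501 -0.1195 -0.1085] -6.217614276159498 [ 0.1  0.5 -0.3  0.3 -0.2 -0.1 -0.9 -0.  -0.2  0.6  0.6  0.7 -0.3  0.5
 -0.  -1.3 -0.2 -1.3 -0.5 -1.2  0.1 -0.5 -0.2 -1.3 -0.3  0.3]
[[ 0.4425 -0.2262]
 [ 0.457  -0.1943]
 [ 0.4662 -0.1606]
 [ 0.47   -0.1259]
 [ 0.4683 -0.0909]
 [ 0.461  -0.0567]
 [ 0.4135 -0.2668]
 [ 0.4414 -0.0108]]
lamp top [[ 0.5661 -0.1309  0.3852]
 [ 0.5723 -0.1238  0.3969]
 [ 0.6102 -0.0862  0.4394]
 [ 0.6591 -0.0379  0.4717]
 [ 0.6683 -0.0274  0.4745]]
lamp sc [[ 0.5669 -0.3944  0.1831]
 [ 0.5731 -0.3872  0.2191]
 [ 0.6171 -0.076   0.4157]
 [ 0.8431 -0.0329  0.4645]
 [ 0.8484 -0.0268  0.472 ]]
```

```bash
python3 - <<'E'
from h import *
np.set_printoptions(precision=3,suppress=True)
z=np.load("/tmp/top.npz");d=z["d"];v,u=np.mgrid[0:400,0:640];W=world("top",u,v,d=d)[d>0]
a=np.array([.255,-.625]);b=np.array([.442,-.2255]);t=np.clip(((W[:,:2]-a)@(b-a))/((b-a)@(b-a)),0,1)
dist=np.linalg.norm(W[:,:2]-(a+t[:,None]*(b-a)),axis=1)
for i in range(10):
    for lo,hi in((0,.05),(.05,.12),(.12,.18)):
        m=(t>=i/10)&(t<=(i+1)/10)&(dist>=lo)&(dist<hi); print(i,lo,m.sum(),W[m,2].max().round(3) if m.any() else None,end=' | ')
    print()
th=(np.arange(6)-2.5)*35/220-.110
print(np.c_[.2497+.22*np.cos(th),-.1184+.22*np.sin(th),np.degrees(th)])
z=np.load("/tmp/scene.npz");d=z["d"];W=world("scene",u,v,d=d)
for r in range(0,150,10): print(r,W[r,505:556:8][:,[0,1,2]].round(2).tolist())
E
```

```text
0 0 2801 0.395 | 0 0.05 5126 0.383 | 0 0.12 5853 0.087 | 
1 0 2268 0.396 | 1 0.05 1735 0.339 | 1 0.12 1038 0.085 | 
2 0 1154 0.336 | 2 0.05 1394 0.075 | 2 0.12 1019 0.072 | 
3 0 910 0.064 | 3 0.05 1492 0.074 | 3 0.12 1515 0.221 | 
4 0 887 0.008 | 4 0.05 1242 0.007 | 4 0.12 1661 0.219 | 
5 0 884 0.011 | 5 0.05 1242 0.008 | 5 0.12 1723 0.219 | 
6 0 884 0.007 | 6 0.05 1232 0.007 | 6 0.12 1514 0.22 | 
7 0 875 0.008 | 7 0.05 1243 0.023 | 7 0.12 1503 0.22 | 
8 0 836 0.052 | 8 0.05 1232 0.02 | 8 0.12 1297 0.16 | 
9 0 1677 0.051 | 9 0.05 4886 0.038 | 9 0.12 6768 0.408 | 
[[  0.442  -0.225 -29.091]
 [  0.456  -0.194 -19.975]
 [  0.466  -0.16  -10.86 ]
 [  0.47   -0.125  -1.745]
 [  0.468  -0.09    7.37 ]
 [  0.461  -0.056  16.486]]
0 [[0.48, -1.0, 0.44], [0.47, -1.02, 0.44], [0.45, -1.05, 0.44], [0.3, -0.59, 0.55], [0.27, -0.57, 0.55], [0.25, -0.52, 0.57], [0.22, -0.49, 0.58]]
10 [[0.47, -0.99, 0.41], [0.46, -1.02, 0.41], [0.44, -1.05, 0.41], [0.29, -0.58, 0.53], [0.26, -0.55, 0.54], [0.25, -0.54, 0.54], [0.23, -0.52, 0.55]]
20 [[0.47, -1.0, 0.38], [0.45, -1.03, 0.38], [0.44, -1.06, 0.37], [0
[... 1178 characters left out ...]
, -0.57, 0.34], [0.24, -0.58, 0.34], [0.22, -0.58, 0.34], [0.35, -1.27, 0.06], [0.33, -1.3, 0.05]]
110 [[0.4, -0.98, 0.11], [0.25, -0.52, 0.33], [0.24, -0.53, 0.33], [0.22, -0.54, 0.34], [0.21, -0.55, 0.34], [0.19, -0.56, 0.34], [0.28, -1.08, 0.11]]
120 [[0.37, -0.91, 0.11], [0.25, -0.54, 0.3], [0.23, -0.54, 0.31], [0.22, -0.55, 0.31], [0.2, -0.55, 0.31], [0.19, -0.56, 0.31], [0.25, -1.01, 0.11]]
130 [[0.35, -0.85, 0.11], [0.33, -0.86, 0.11], [0.24, -0.57, 0.27], [0.29, -0.9, 0.11], [0.27, -0.92, 0.11], [0.26, -0.95, 0.1], [0.24, -0.98, 0.09]]
140 [[0.33, -0.84, 0.09], [0.32, -0.86, 0.08], [0.23, -0.58, 0.24], [0.28, -0.92, 0.07], [0.27, -0.94, 0.07], [0.25, -0.97, 0.06], [0.23, -1.0, 0.05]]
```

Call:
arm_command:
  steps:
    - {"hand": 0,"x": 0.02,"y": -0.02,"z": 0,"twist": 0.05}
    - {"hand": 0,"x": 0.05,"y": -0.047,"z": 0,"twist": 0.12}
    - {"hand": 0,"x": 0.08,"y": -0.075,"z": 0,"twist": 0.2}
    - {"hand": 0,"x": 0.112,"y": -0.104,"z": 0,"twist": 0.3}
    - {"hand": 0,"x": 0.145,"y": -0.134,"z": 0,"twist": 0.4}
    - {"hand": 0,"x": 0.178,"y": -0.164,"z": 0,"twist": 0.5}
    - {"hand": 0,"x": 0.21,"y": -0.194,"z": 0.01,"twist": 0.6}
    - {"hand": 0,"x": 0.242,"y": -0.224,"z": 0.02,"twist": 0.7}
    - {"hand": 0,"x": 0.274,"y": -0.253,"z": 0.03,"twist": 0.8}
    - {"hand": 0,"x": 0.3,"y": -0.278,"z": 0.05,"twist": 0.895}
    - {"hand": 0,"x": 0.315,"y": -0.29,"z": 0.06,"twist": 0.895}
    - {"hand": 0,"x": 0.324,"y": -0.3,"z": 0.07,"twist": 0.895}

```text
t: 2.2
tcp_pos: [0.4427, -0.2229, 0.1218]
tcp_rot: [[0.875, -0.484, 0.001], [-0.484, -0.875, 0.0], [0.0, -0.001, -1.0]]
force: [1.0, -0.7, 1.2]
gripper_width: 0.0029
```

```bash
python3 - <<'E'
from h import *
p,d=env.read_camera("scene");cv2.imwrite("pics/s1.png",cv2.resize(p[60:320,200:460],None,fx=2.2,fy=2.2,interpolation=cv2.INTER_CUBIC)[:,:,::-1])
s=env.read_state();print(s)
p,d=env.read_camera("top");cv2.imwrite("pics/t1.png",p[:,:,::-1])
E
```

```text
{'t': 2.25, 'joints': array([ 26.99735302,  15.11678624,  -6.24164729, 116.06645158,
         2.0104026 ,  49.07412754, -99.16206427]), 'qd': array([ 1.79780714, -0.68844335,  1.00350003, -0.50038252, -0.12798975,
        3.0637238 ,  3.66600747]), 'effort': array([  2.83583321, -38.11677217,   2.51372181, -21.76705956,
         0.41674574,  -0.27172753,  -0.11598553]), 'tcp_pos': array([ 0.44210178, -0.22066986,  0.12029122]), 'tcp_rot': array([[ 0.87621471, -0.48191737, -0.00185334],
       [-0.48191209, -0.87621544,  0.00268964],
       [-0.00292011, -0.00146355, -0.99999467]]), 'force': array([ 0.09453979,  2.74540714, -1.47355509]), 'wrist_torque': array([ 0.19427766,  0.03817028, -0.0319264 ]), 'gripper_width': 0.002092808112446526}
```

View pics/s1.png

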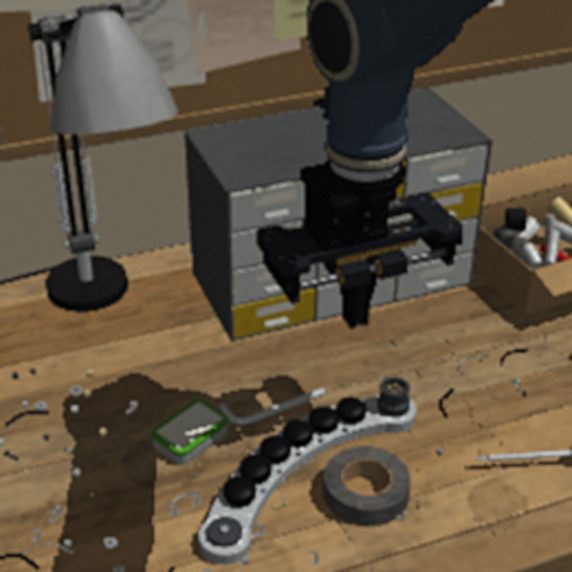

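View pics/t1.png

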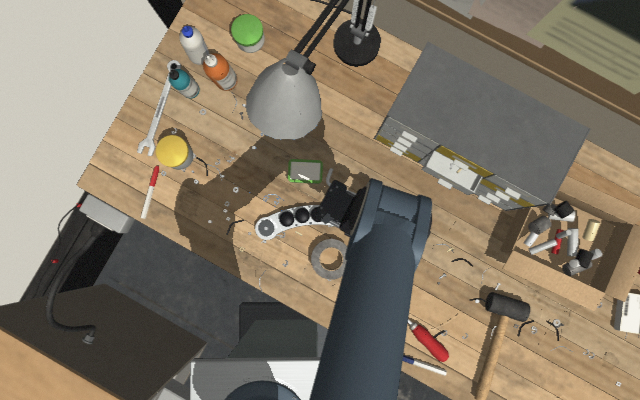

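The hand is closed and hangs over the pad next to the socket. Before sliding I'll check how close the wrist comes to the lamp shade.

```bash
python3 - <<'E'
from h import *
np.set_printoptions(precision=3,suppress=True)
p,d=env.read_camera("top");s=env.read_state();print(s["tcp_pos"],s["tcp_rot"][:2,1],s["force"],s["gripper_width"])
v,u=np.mgrid[0:400,0:640];W=world("top",u,v,d=d)
m=(u>315)&(u<440)&(v>165)&(v<300)&(W[...,2]>.13)&(d>0);X=W[m]
for z0 in np.arange(.1,.7,.04):
    q=X[(X[:,2]>=z0)&(X[:,2]<z0+.04)]
    if len(q)>5: print(z0.round(2),len(q),"x",np.percentile(q[:,0],[1,99]),"y",np.percentile(q[:,1],[1,99]))
p,d=env.read_camera("scene");W=world("scene",u,v,d=d)
m=(u>310)&(u<430)&(v>50)&(v<210)&(W[...,2]>.1)&(d>0)&(W[...,0]<.56)&(W[...,1]>-.36);X=W[m]
print("scene")
for z0 in np.arange(.1,.7,.04):
    q=X[(X[:,2]>=z0)&(X[:,2]<z0+.04)]
    if len(q)>5: print(z0.round(2),len(q),"x",np.percentile(q[:,0],[1,99]),"y",np.percentile(q[:,1],[1,99]))
m=(u>215)&(u<285)&(v>65)&(v<130)&(d>0)&(W[...,2]>.33)&(W[...,0]<.75);X=W[m];print("lamp")
for z0 in np.arange(.34,.5,.02):
    q=X[(X[:,2]>=z0)&(X[:,2]<z0+.02)]
    if len(q)>5: print(z0.round(2),len(q),"x",np.percentile(q[:,0],[1,99]),"y",np.percentile(q[:,1],[1,99]))
E
```

```text
[ 0.442 -0.224  0.122] [-0.485 -0.875] [-0.926 -0.148  0.092] 0.0004305096713855218
0.1 22 x [0.541 0.558] y [-0.364 -0.34 ]
0.14 54 x [0.538 0.557] y [-0.367 -0.339]
0.22 94 x [0.421 0.501] y [-0.194 -0.127]
0.26 1008 x [0.446 0.515] y [-0.187 -0.126]
0.3 228 x [0.426 0.496] y [-0.197 -0.163]
0.42 13 x [0.414 0.486] y [-0.191 -0.168]
0.46 1151 x [0.403 0.492] y [-0.27  -0.164]
0.5 3347 x [0.387 0.476] y [-0.263 -0.163]
0.54 2835 x [0.356 0.421] y [-0.234 -0.151]
0.58 1115 x [0.355 0.379] y [-0.215 -0.155]
scene
0.14 110 x [0.429 0.456] y [-0.229 -0.211]
0.18 133 x [0.426 0.458] y [-0.233 -0.206]
0.22 1116 x [0.368 0.51 ] y [-0.302 -0.128]
0.26 1487 x [0.37  0.511] y [-0.313 -0.129]
0.3 794 x [0.405 0.492] y [-0.244 -0.166]
0.34 611 x [0.406 0.47 ] y [-0.239 -0.188]
0.38 707 x [0.407 0.479] y [-0.234 -0.189]
0.42 753 x [0.388 0.487] y [-0.246 -0.172]
0.46 1170 x [0.358 0.492] y [-0.238 -0.164]
0.5 1103 x [0.313 0.47 ] y [-0.193 -0.154]
0.54 235 x [0.298 0.366] y [-0.173 -0.148]
lamp
0.38 190 x [0.564 0.654] y [-0.124 -0.024]
0.4 693 x [0.566 0.65 ] y [-0.119 -0.029]
0.42 646 x [0.578 0.729] y [-0.134 -0.039]
0.44 526 x [0.593 0.654] y [-0.112 -0.051]
0.46 249 x [0.612 0.655] y [-0.108 -0.067]
```

Call:
arm_command:
  steps:
    - {"hand": 0,"x": 0,"y": 0,"z": 0.02,"twist": 0}
    - {"hand": 0,"x": 0,"y": 0,"z": 0.045,"twist": 0}
    - {"hand": 0,"x": 0,"y": 0,"z": 0.065,"twist": 0}
    - {"hand": 0,"x": 0,"y": 0,"z": 0.075,"twist": 0}
    - {"hand": 0,"x": 0,"y": 0,"z": 0.08,"twist": 0}
    - {"hand": 0,"x": 0,"y": 0,"z": 0.082,"twist": 0}
    - {"hand": 0,"x": 0,"y": 0,"z": 0.082,"twist": 0}
    - {"hand": 0,"x": 0,"y": 0,"z": 0.082,"twist": 0}
    - {"hand": 0,"x": 0,"y": 0,"z": 0.082,"twist": 0}

```text
t: 3.3
tcp_pos: [0.4421, -0.2253, 0.0407]
tcp_rot: [[0.874, -0.487, 0.001], [-0.487, -0.874, -0.001], [0.001, -0.0, -1.0]]
force: [0.1, 0.4, 0.1]
gripper_width: 0.0004
```

```bash
cat > look.py <<'E'
from h import *
import sys
np.set_printoptions(precision=4,suppress=True)
p,d=env.read_camera("scene")
s=env.read_state();print(s["t"],s["tcp_pos"],s["tcp_rot"][:,1],s["force"],s["gripper_width"],s["joints"])
cv2.imwrite(f"pics/{sys.argv[1]}.png",cv2.resize(p[180:330,240:440],None,fx=4,fy=4,interpolation=cv2.INTER_CUBIC)[:,:,::-1])
E
python3 look.py s2
```

```text
3.35 [ 0.442  -0.2252  0.0406] [-0.4866 -0.8736 -0.    ] [ 0.5336 -0.496   0.0034] 0.0004501773600124691 [  26.7202   21.8824   -5.6106  119.7973    3.3741   38.3931 -100.2478]
```

View pics/s2.png

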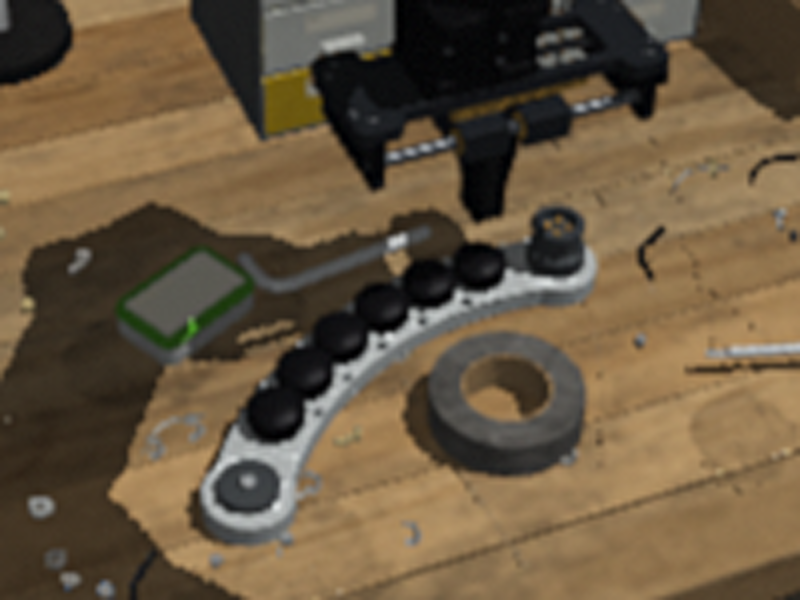

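```bash
python3 - <<'E'
from h import *
np.set_printoptions(precision=4,suppress=True)
s=env.read_state();T=s["tcp_pos"];print(T)
f=lambda q:(q-[240,180])*4
print("tcp zoom px",f(px("scene",T)),"bench under",f(px("scene",T*[1,1,0])))
th=(np.arange(6)-2.5)*35/220-.110
print(f(px("scene",np.c_[.2497+.22*np.cos(th),-.1184+.22*np.sin(th),th*0+.034])))
p,d=env.read_camera("scene")
for v in range(222,250,1):
    W=world("scene",np.arange(356,368,2),[v]*6,d=d[v,356:368:2]);print(v,W[:,:].round(3).tolist())
E
```

```text
[ 0.442  -0.2252  0.0406]
tcp zoom px [476.4843 247.8848] bench under [473.4035 297.2554]
[[476.1058 256.0002]
 [425.2744 273.7922]
 [378.3574 297.6196]
 [336.2641 327.3806]
 [299.9717 362.9044]
 [270.5248 403.9194]]
222 [[0.445, -0.212, 0.11], [0.44, -0.212, 0.112], [0.436, -0.215, 0.112], [0.435, -0.221, 0.11], [0.432, -0.225, 0.108], [0.429, -0.229, 0.107]]
223 [[0.446, -0.213, 0.106], [0.439, -0.211, 0.111], [0.437, -0.217, 0.108], [0.436, -0.224, 0.104], [0.432, -0.226, 0.105], [0.428, -0.228, 0.105]]
224 [[0.448, -0.217, 0.099], [0.438, -0.21, 0.109], [0.436, -0.216, 0.106], [0.437, -0.224, 0.1], [0.433, -0.228, 0.1], [0.429, -0.23, 0.1]]
225 [[0.448, -0.217, 0.096], [0.439, -0.211, 0.105], [0.437, -0.217, 0.102], [0.436, -0.224, 0.098], [0.432, -0.227, 0.098], [0.491, -0.329, -0.0]]
226 [[0.45, -0.219, 0.091], [0.441, -0.215, 0.098], [0.437, -0.217, 0.099], [0.435, -0.222, 0.097], [0.433, -0.228, 0.094], [0.488, -0.324, 0.001]]
227 [[0.448, -0.217, 0.09], [0.439, -0.212, 0.098], [0.438, -0.218, 0.094], [0.435, -0.223, 0.092], [0.432, -0.227, 0.092], [0.484, -0.318, 0.004]]
228
[... 2517 characters left out ...]
0.442, -0.221, 0.034], [0.438, -0.224, 0.033], [0.435, -0.228, 0.033], [0.431, -0.231, 0.032], [0.437, -0.25, 0.016]]
246 [[0.445, -0.217, 0.032], [0.441, -0.22, 0.032], [0.436, -0.221, 0.034], [0.433, -0.225, 0.032], [0.43, -0.23, 0.031], [0.434, -0.245, 0.018]]
247 [[0.443, -0.214, 0.032], [0.438, -0.215, 0.034], [0.436, -0.221, 0.031], [0.43, -0.221, 0.034], [0.43, -0.23, 0.028], [0.432, -0.241, 0.019]]
248 [[0.441, -0.212, 0.031], [0.437, -0.215, 0.031], [0.435, -0.22, 0.029], [0.429, -0.219, 0.033], [0.43, -0.23, 0.025], [0.431, -0.24, 0.017]]
249 [[0.441, -0.213, 0.027], [0.439, -0.217, 0.026], [0.433, -0.217, 0.03], [0.43, -0.222, 0.027], [-0.012, 0.48, 0.797], [0.428, -0.237, 0.017]]
```

The scene depth shows the fingertips ending near z≈0.074, while the reported TCP is 0.041. These disagree, so I'll go down in small guarded steps and compare force and pictures.

Call:
arm_command:
  steps:
    - {"hand": 0,"x": 0,"y": 0,"z": 0.002,"twist": 0}
    - {"hand": 0,"x": 0,"y": 0,"z": 0.004,"twist": 0}
    - {"hand": 0,"x": 0,"y": 0,"z": 0.005,"twist": 0}
    - {"hand": 0,"x": 0,"y": 0,"z": 0.005,"twist": 0}
    - {"hand": 0,"x": 0,"y": 0,"z": 0.005,"twist": 0}

```text
t: 3.9
tcp_pos: [0.4415, -0.2251, 0.035]
tcp_rot: [[0.874, -0.487, -0.0], [-0.487, -0.874, -0.0], [-0.0, 0.0, -1.0]]
force: [-0.3, 0.7, -0.6]
gripper_width: 0.0005
```

```bash
cat > meas.py <<'E'
from h import *
np.set_printoptions(precision=4,suppress=True)
F=[];Z=[]
for i in range(3):
    p,d=env.read_camera("scene");s=env.read_state();F.append(s["force"]);Z.append(s["tcp_pos"])
print("t",s["t"],"F",np.array(F).round(2).tolist(),"mean",np.mean(F,0),"tcp",np.mean(Z,0),"yaw y",np.degrees(np.arctan2(s["tcp_rot"][1,1],s["tcp_rot"][0,1])))
T=np.mean(Z,0)
v,u=np.mgrid[0:400,0:640];W=world("scene",u,v,d=d)
# finger points: near tcp column
m=(np.hypot(W[...,0]-T[0],W[...,1]-T[1])<.028)&(d>0)&(W[...,2]>.036)&(W[...,2]<.15)
X=W[m];print("finger n",len(X),"zmin pct",np.percentile(X[:,2],[0,1,3,10]) if len(X) else None)
# each pad: top z
th=(np.arange(6)-2.5)*35/220-.110
for t in th:
    c=np.array([.2497+.22*np.cos(t),-.1184+.22*np.sin(t)])
    q=W[(np.hypot(W[...,0]-c[0],W[...,1]-c[1])<.011)&(d>0)&(W[...,2]<.045)]
    print("pad",c,len(q),np.median(q[:,2]).round(4) if len(q) else None,end="; ")
print()
import sys
cv2.imwrite(f"pics/{sys.argv[1]}.png",cv2.resize(p[200:320,270:420],None,fx=5,fy=5,interpolation=cv2.INTER_CUBIC)[:,:,::-1])
E
python3 meas.py s3
```

```text
t 4.05 F [[0.01, -0.49, -0.11], [-0.99, -0.34, 0.34], [-0.08, -0.7, -1.11]] mean [-0.353  -0.5104 -0.2948] tcp [ 0.4416 -0.2251  0.0351] yaw y -119.11844977373556
finger n 197 zmin pct [0.0362 0.0365 0.0654 0.0701]
pad [ 0.4419 -0.2254] 66 0.0328; pad [ 0.4565 -0.1936] 66 0.0331; pad [ 0.4658 -0.1599] 67 0.0336; pad [ 0.4696 -0.1251] 66 0.0328; pad [ 0.4679 -0.0902] 69 0.0327; pad [ 0.4607 -0.056 ] 76 0.0332;
```

View pics/s3.png

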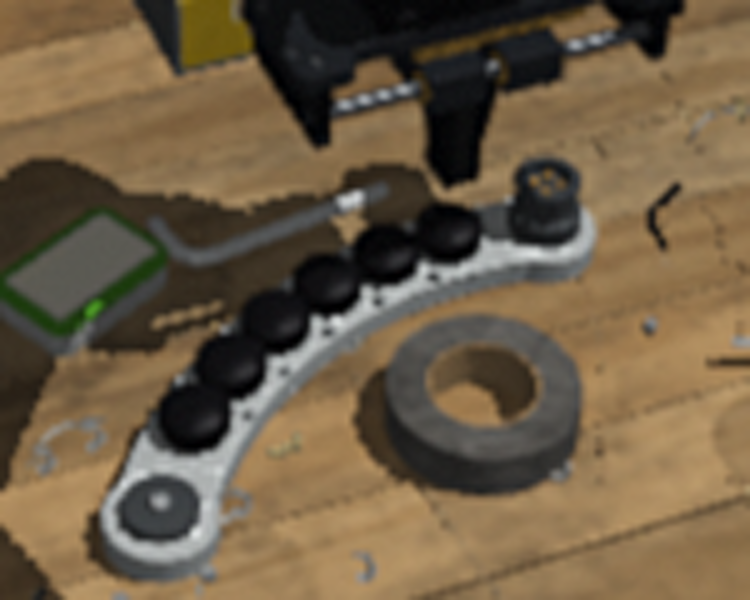

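Call:
arm_command:
  steps:
    - {"hand": 0,"x": 0,"y": 0,"z": 0.001,"twist": 0}
    - {"hand": 0,"x": 0,"y": 0,"z": 0.002,"twist": 0}
    - {"hand": 0,"x": 0,"y": 0,"z": 0.003,"twist": 0}
    - {"hand": 0,"x": 0,"y": 0,"z": 0.004,"twist": 0}
    - {"hand": 0,"x": 0,"y": 0,"z": 0.004,"twist": 0}
    - {"hand": 0,"x": 0,"y": 0,"z": 0.004,"twist": 0}

```text
t: 4.65
tcp_pos: [0.4416, -0.2251, 0.031]
tcp_rot: [[0.874, -0.487, -0.0], [-0.487, -0.874, 0.0], [-0.0, 0.0, -1.0]]
force: [1.0, -0.3, -0.2]
gripper_width: 0.0004
```

```bash
python3 meas.py s4
```

```text
t 4.8 F [[-0.23, 0.0, 0.83], [0.48, -0.66, -0.49], [-0.87, 0.7, 0.06]] mean [-0.2053  0.0154  0.1324] tcp [ 0.4416 -0.2251  0.0311] yaw y -119.11808823116621
finger n 198 zmin pct [0.0362 0.0365 0.0615 0.067 ]
pad [ 0.4419 -0.2254] 73 0.0327; pad [ 0.4565 -0.1936] 68 0.0326; pad [ 0.4658 -0.1599] 59 0.0333; pad [ 0.4696 -0.1251] 68 0.0335; pad [ 0.4679 -0.0902] 66 0.0329; pad [ 0.4607 -0.056 ] 76 0.0335;
```

View pics/s4.png

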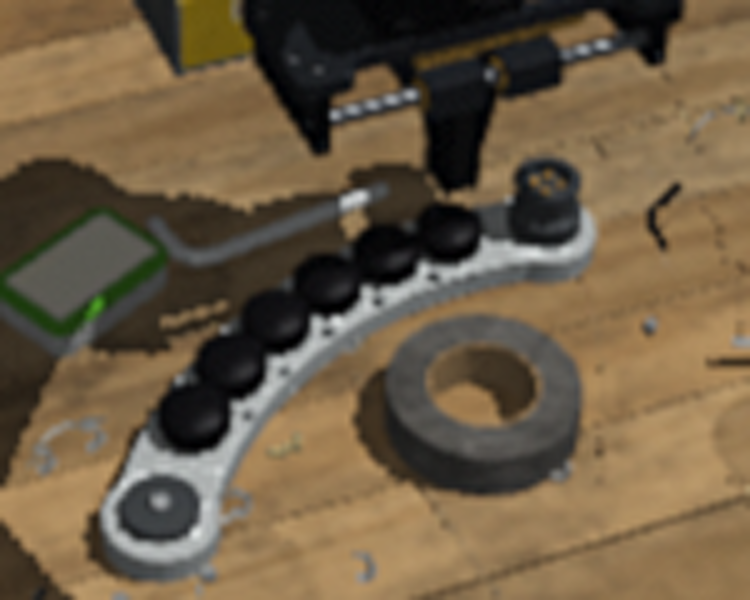

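```bash
python3 - <<'E'
from h import *
np.set_printoptions(precision=3,suppress=True)
s=env.read_state();T=s["tcp_pos"];R=s["tcp_rot"]
p,d=env.read_camera("scene");v,u=np.mgrid[0:400,0:640];W=world("scene",u,v,d=d)
L=(W-T)@R
m=(d>0)&(abs(L[...,0])<.06)&(abs(L[...,1])<.13)&(L[...,2]<-.02)&(L[...,2]>-.16)
X=L[m]
for a in np.arange(-.12,.12,.01):
    q=X[(X[:,1]>=a)&(X[:,1]<a+.01)]
    if len(q): print("ty",a.round(3),len(q),"world z min/2%",(T[2]-q[:,2].max()).round(3),(T[2]-np.percentile(q[:,2],98)).round(3),"tx",np.percentile(q[:,0],[2,98]))
# finger bottom cross-section
q=X[(X[:,2]>-.05)&(abs(X[:,1])<.03)];print("finger x",np.percentile(q[:,0],[2,50,98]),"y",np.percentile(q[:,1],[2,50,98]),"zmax",-np.sort(-q[:,2])[:12]*-1)
E
```

```text
ty -0.1 122 world z min/2% 0.155 0.156 tx [-0.036  0.037]
ty -0.09 204 world z min/2% 0.132 0.133 tx [-0.037  0.037]
ty -0.08 117 world z min/2% 0.141 0.146 tx [-0.037  0.036]
ty -0.07 102 world z min/2% 0.141 0.145 tx [-0.032  0.032]
ty -0.06 111 world z min/2% 0.143 0.145 tx [-0.031  0.024]
ty -0.05 99 world z min/2% 0.143 0.146 tx [-0.032  0.026]
ty -0.04 111 world z min/2% 0.135 0.137 tx [-0.038  0.001]
ty -0.03 102 world z min/2% 0.136 0.139 tx [-0.037 -0.015]
ty -0.02 138 world z min/2% 0.07 0.085 tx [-0.037  0.007]
ty -0.01 156 world z min/2% 0.064 0.064 tx [-0.037  0.009]
ty -0.0 166 world z min/2% 0.061 0.066 tx [-0.037 -0.006]
ty 0.01 106 world z min/2% 0.067 0.1 tx [-0.037 -0.007]
ty 0.02 81 world z min/2% 0.136 0.137 tx [-0.038 -0.016]
ty 0.03 51 world z min/2% 0.137 0.14 tx [-0.036 -0.019]
ty 0.04 63 world z min/2% 0.145 0.145 tx [-0.031  0.028]
ty 0.05 68 world z min/2% 0.142 0.145 tx [-0.033  0.031]
ty 0.06 126 world z min/2% 0.143 0.144 tx [-0.035  0.032]
ty 0.07 176 world z min/2% 0.132 0.134 tx [-0.037  0.034]
ty 0.08 134 world z min/2% 0.131 0.133 tx [-0.037  0.036]
ty 0.09 42 world z min/2% 0.158 0.16 tx [-0.036  0.035]
finger x [-0.011 -0.007  0.011] y [-0.01  -0.004  0.009] zmax [0.03  0.031 0.033 0.033 0.033 0.033 0.033 0.033 0.033 0.034 0.034 0.034]
```

The hand really sits about 31 mm above the reported TCP. The tip-to-body distance is still 70 mm, as specified, so the offset is in the reported z. I'll keep going down, judging height by depth image and force.

Call:
arm_command:
  steps:
    - {"hand": 0,"x": 0,"y": 0,"z": 0.004,"twist": 0}
    - {"hand": 0,"x": 0,"y": 0,"z": 0.009,"twist": 0}
    - {"hand": 0,"x": 0,"y": 0,"z": 0.014,"twist": 0}
    - {"hand": 0,"x": 0,"y": 0,"z": 0.017,"twist": 0}
    - {"hand": 0,"x": 0,"y": 0,"z": 0.018,"twist": 0}
    - {"hand": 0,"x": 0,"y": 0,"z": 0.018,"twist": 0}
    - {"hand": 0,"x": 0,"y": 0,"z": 0.018,"twist": 0}

```text
t: 5.55
tcp_pos: [0.4417, -0.2251, 0.0131]
tcp_rot: [[0.874, -0.487, 0.0], [-0.487, -0.874, -0.0], [0.0, -0.0, -1.0]]
force: [0.5, 0.3, 0.5]
gripper_width: 0.0006
```

```bash
python3 meas.py s5
```

```text
t 5.7 F [[0.95, 0.42, -0.11], [-0.64, 0.01, -0.53], [-0.41, -0.5, -0.73]] mean [-0.0322 -0.0214 -0.4585] tcp [ 0.4418 -0.2252  0.0132] yaw y -119.11726041131882
finger n 246 zmin pct [0.0362 0.0459 0.0469 0.0514]
pad [ 0.4419 -0.2254] 54 0.0321; pad [ 0.4565 -0.1936] 72 0.0326; pad [ 0.4658 -0.1599] 71 0.0329; pad [ 0.4696 -0.1251] 69 0.0328; pad [ 0.4679 -0.0902] 71 0.0329; pad [ 0.4607 -0.056 ] 68 0.033;
```

View pics/s5.png

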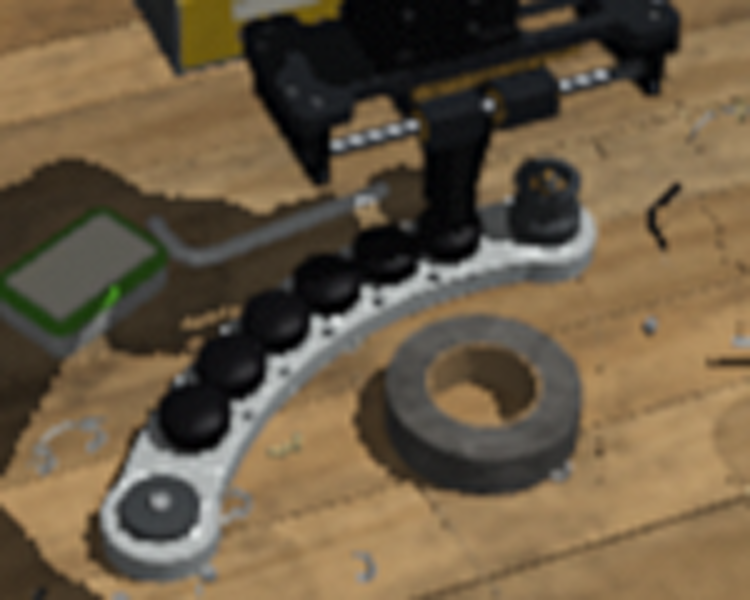

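Call:
arm_command:
  steps:
    - {"hand": 0,"x": 0,"y": 0,"z": 0.002,"twist": 0}
    - {"hand": 0,"x": 0,"y": 0,"z": 0.004,"twist": 0}
    - {"hand": 0,"x": 0,"y": 0,"z": 0.006,"twist": 0}
    - {"hand": 0,"x": 0,"y": 0,"z": 0.0075,"twist": 0}
    - {"hand": 0,"x": 0,"y": 0,"z": 0.008,"twist": 0}
    - {"hand": 0,"x": 0,"y": 0,"z": 0.008,"twist": 0}
    - {"hand": 0,"x": 0,"y": 0,"z": 0.008,"twist": 0}

```text
t: 6.4
tcp_pos: [0.4416, -0.2251, 0.0051]
tcp_rot: [[0.874, -0.487, 0.0], [-0.487, -0.874, -0.0], [0.0, 0.0, -1.0]]
force: [-0.4, -0.8, -0.4]
gripper_width: 0.0006
```

```bash
python3 meas.py s6; python3 -c "
from h import *
F=[]
for i in range(6): env.read_camera('scene');s=env.read_state();F.append(s['force'])
print(np.mean(F,0),s['wrist_torque'],s['effort'])"
```

```text
t 6.55 F [[-0.09, 0.59, -0.06], [0.63, 0.11, 0.27], [-0.61, -1.07, -0.32]] mean [-0.0235 -0.121  -0.039 ] tcp [ 0.4417 -0.2251  0.0051] yaw y -119.11566637115652
finger n 279 zmin pct [0.037  0.0377 0.0391 0.0452]
pad [ 0.4419 -0.2254] 54 0.0316; pad [ 0.4565 -0.1936] 66 0.0328; pad [ 0.4658 -0.1599] 66 0.0329; pad [ 0.4696 -0.1251] 71 0.0332; pad [ 0.4679 -0.0902] 65 0.0337; pad [ 0.4607 -0.056 ] 76 0.0327; 
[-0.15421943  0.22829384  0.02929152] [ 0.01632957 -0.00799235  0.02475505] [ 2.65687750e-04 -4.02066815e+01 -3.90930483e-01 -1.45511582e+01
 -5.45793999e-03 -8.19421699e-02 -1.68958756e-06]
```

View pics/s6.png

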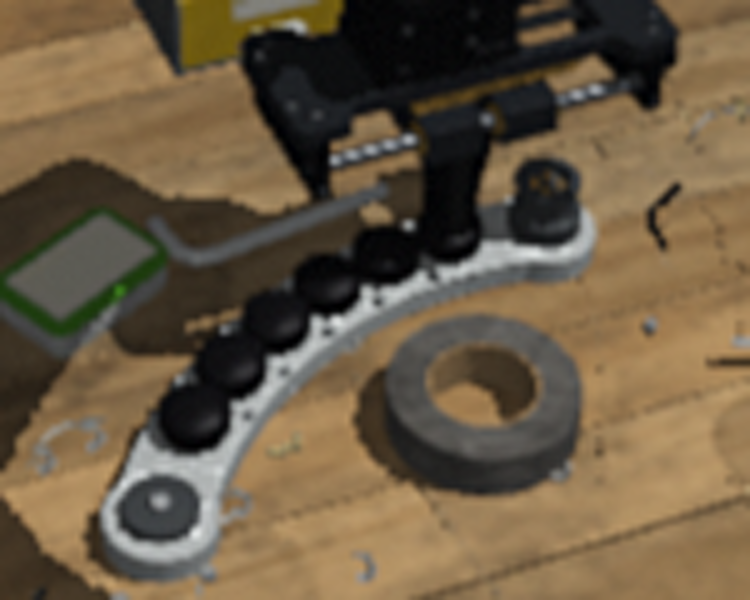

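```bash
cat > f.py <<'E'
from h import *
F=[];Q=[];E=[]
for i in range(8): env.read_camera('scene');s=env.read_state();F.append(s['force']);Q.append(s['tcp_pos']);E.append(s['effort'])
print(round(s['t'],2),'F',np.mean(F,0).round(2),'tcp',np.mean(Q,0).round(4),'eff',np.mean(E,0)[[1,3]].round(3))
E
```

Call:
arm_command:
  steps:
    - {"hand": 0,"x": 0,"y": 0,"z": 0.001,"twist": 0}
    - {"hand": 0,"x": 0,"y": 0,"z": 0.002,"twist": 0}
    - {"hand": 0,"x": 0,"y": 0,"z": 0.002,"twist": 0}
    - {"hand": 0,"x": 0,"y": 0,"z": 0.002,"twist": 0}

```text
t: 7.25
tcp_pos: [0.4417, -0.2251, 0.0031]
tcp_rot: [[0.874, -0.486, 0.0], [-0.486, -0.874, -0.0], [0.0, -0.0, -1.0]]
force: [0.2, 0.8, 1.0]
gripper_width: 0.0005
```

```bash
python3 f.py
```

```text
7.65 F [ 0.18 -0.32  0.96] tcp [ 0.4417 -0.2251  0.0031] eff [-39.87  -14.156]
```

Call:
arm_command:
  steps:
    - {"hand": 0,"x": 0,"y": 0,"z": 0.001,"twist": 0}
    - {"hand": 0,"x": 0,"y": 0,"z": 0.002,"twist": 0}
    - {"hand": 0,"x": 0,"y": 0,"z": 0.002,"twist": 0}
    - {"hand": 0,"x": 0,"y": 0,"z": 0.002,"twist": 0}

```text
t: 8.05
tcp_pos: [0.4416, -0.2251, 0.0011]
tcp_rot: [[0.874, -0.487, 0.0], [-0.487, -0.874, -0.0], [0.0, 0.0, -1.0]]
force: [-1.0, -1.0, 2.2]
gripper_width: 0.001
```

```bash
python3 f.py
```

```text
8.45 F [-0.21 -0.08  1.88] tcp [ 0.4417 -0.2251  0.0011] eff [-39.387 -13.748]
```

The pad is down about 2.4 mm (1.9 N), so contact is at a reported z of about 0.0035. I'll deepen slightly and slide one pad pitch per call.

Call:
arm_command:
  steps:
    - {"hand": 0,"x": -2e-05,"y": -0.0029,"z": 0.0005,"twist": -0.0133}
    - {"hand": 0,"x": -0.0001,"y": -0.0058,"z": 0.001,"twist": -0.0265}
    - {"hand": 0,"x": -0.0002,"y": -0.0088,"z": 0.001,"twist": -0.0398}
    - {"hand": 0,"x": -0.0003,"y": -0.0117,"z": 0.001,"twist": -0.053}
    - {"hand": 0,"x": -0.0005,"y": -0.0146,"z": 0.001,"twist": -0.0663}
    - {"hand": 0,"x": -0.0007,"y": -0.0175,"z": 0.001,"twist": -0.0796}

```text
t: 9.05
tcp_pos: [0.4495, -0.2096, 0.0001]
tcp_rot: [[0.91, -0.415, 0.0], [-0.415, -0.91, -0.0], [0.0, 0.0, -1.0]]
force: [-0.6, -2.1, 3.1]
gripper_width: 0.0005
```

```bash
python3 f.py; python3 meas.py s7
```

```text
9.45 F [0.07 0.12 2.37] tcp [ 4.499e-01 -2.089e-01  1.000e-04] eff [-39.129 -13.629]
t 9.6 F [[0.61, 1.53, 3.33], [-0.04, -0.17, 2.65], [1.5, 1.01, 2.68]] mean [0.6893 0.7917 2.8899] tcp [ 0.4498 -0.209   0.0001] yaw y -114.5422727929572
finger n 289 zmin pct [0.0361 0.0368 0.0376 0.0426]
pad [ 0.4419 -0.2254] 44 0.0315; pad [ 0.4565 -0.1936] 69 0.0311; pad [ 0.4658 -0.1599] 73 0.0327; pad [ 0.4696 -0.1251] 65 0.033; pad [ 0.4679 -0.0902] 62 0.0334; pad [ 0.4607 -0.056 ] 78 0.0332;
```

View pics/s7.png

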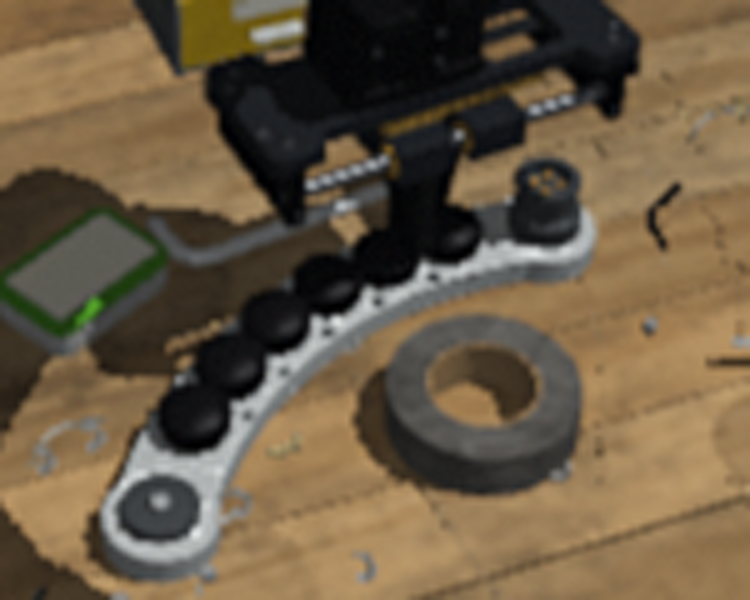

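Call:
arm_command:
  steps:
    - {"hand": 0,"x": -2e-05,"y": -0.0029,"z": 0.0001,"twist": -0.0133}
    - {"hand": 0,"x": -0.0001,"y": -0.0058,"z": 0.0002,"twist": -0.0265}
    - {"hand": 0,"x": -0.0002,"y": -0.0088,"z": 0.0002,"twist": -0.0398}
    - {"hand": 0,"x": -0.0003,"y": -0.0117,"z": 0.0002,"twist": -0.053}
    - {"hand": 0,"x": -0.0005,"y": -0.0146,"z": 0.0002,"twist": -0.0663}
    - {"hand": 0,"x": -0.0007,"y": -0.0175,"z": 0.0002,"twist": -0.0796}

```text
t: 10.2
tcp_pos: [0.4562, -0.1929, -0.0001]
tcp_rot: [[0.94, -0.341, 0.0], [-0.341, -0.94, -0.0], [0.0, -0.0, -1.0]]
force: [-0.5, -2.6, 2.4]
gripper_width: 0.0006
```

```bash
python3 f.py; python3 meas.py s8
```

```text
10.6 F [0.27 0.24 2.82] tcp [ 4.564e-01 -1.925e-01 -1.000e-04] eff [-39.189 -13.706]
t 10.75 F [[1.13, 1.96, 2.77], [0.59, 2.07, 2.35], [1.09, 2.6, 2.78]] mean [0.9352 2.21   2.633 ] tcp [ 0.4563 -0.1927 -0.0001] yaw y -109.97613144061292
finger n 274 zmin pct [0.0363 0.0366 0.0375 0.0431]
pad [ 0.4419 -0.2254] 61 0.0328; pad [ 0.4565 -0.1936] 53 0.031; pad [ 0.4658 -0.1599] 68 0.0329; pad [ 0.4696 -0.1251] 68 0.033; pad [ 0.4679 -0.0902] 72 0.0335; pad [ 0.4607 -0.056 ] 77 0.0326;
```

View pics/s8.png

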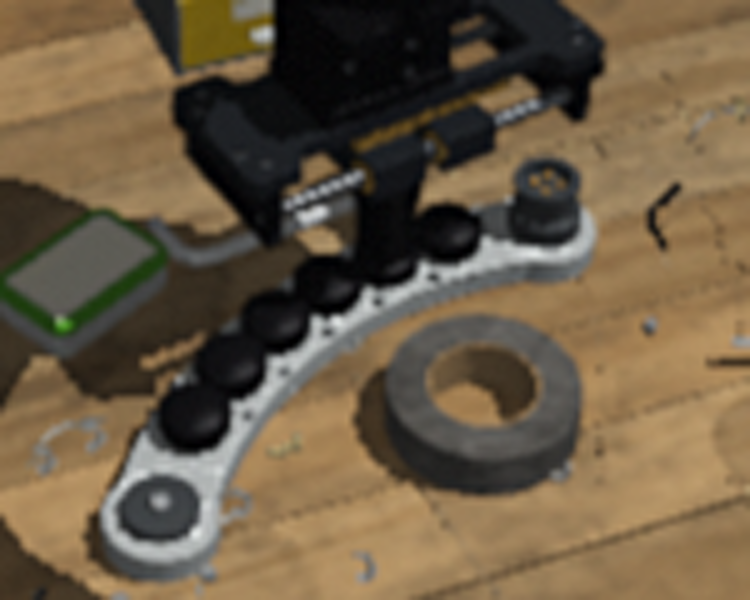

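It's centred on pad 2 from the socket, with about 2.7 N or 3.5 mm, and the height model holds. I'll carry on.

Call:
arm_command:
  steps:
    - {"hand": 0,"x": -2e-05,"y": -0.0029,"z": 0,"twist": -0.0133}
    - {"hand": 0,"x": -0.0001,"y": -0.0058,"z": 0,"twist": -0.0265}
    - {"hand": 0,"x": -0.0002,"y": -0.0088,"z": 0,"twist": -0.0398}
    - {"hand": 0,"x": -0.0003,"y": -0.0117,"z": 0,"twist": -0.053}
    - {"hand": 0,"x": -0.0005,"y": -0.0146,"z": 0,"twist": -0.0663}
    - {"hand": 0,"x": -0.0007,"y": -0.0175,"z": 0,"twist": -0.0796}
    - {"hand": 0,"x": -0.0009,"y": -0.0204,"z": 0,"twist": -0.0928}
    - {"hand": 0,"x": -0.0012,"y": -0.0233,"z": 0,"twist": -0.1061}
    - {"hand": 0,"x": -0.0016,"y": -0.0262,"z": 0,"twist": -0.1193}
    - {"hand": 0,"x": -0.0019,"y": -0.0291,"z": 0,"twist": -0.1326}
    - {"hand": 0,"x": -0.0023,"y": -0.032,"z": 0,"twist": -0.1458}
    - {"hand": 0,"x": -0.0028,"y": -0.0349,"z": 0,"twist": -0.1591}

```text
t: 11.95
tcp_pos: [0.4655, -0.1591, -0.0001]
tcp_rot: [[0.982, -0.188, 0.0], [-0.188, -0.982, 0.0], [0.0, -0.0, -1.0]]
force: [-0.6, -1.8, 3.2]
gripper_width: 0.0005
```

```bash
python3 f.py; python3 meas.py s9
```

```text
12.35 F [-0.11  0.63  2.71] tcp [ 4.656e-01 -1.587e-01 -1.000e-04] eff [-38.939 -13.607]
t 12.5 F [[-0.47, 1.59, 3.45], [-0.12, 0.97, 2.97], [0.81, 1.69, 1.89]] mean [0.0734 1.4164 2.7713] tcp [ 0.4655 -0.159  -0.0002] yaw y -100.86293092807924
finger n 258 zmin pct [0.0361 0.0374 0.038  0.0428]
pad [ 0.4419 -0.2254] 64 0.0322; pad [ 0.4565 -0.1936] 59 0.0323; pad [ 0.4658 -0.1599] 54 0.0335; pad [ 0.4696 -0.1251] 67 0.0329; pad [ 0.4679 -0.0902] 65 0.0331; pad [ 0.4607 -0.056 ] 81 0.0327;
```

View pics/s9.png

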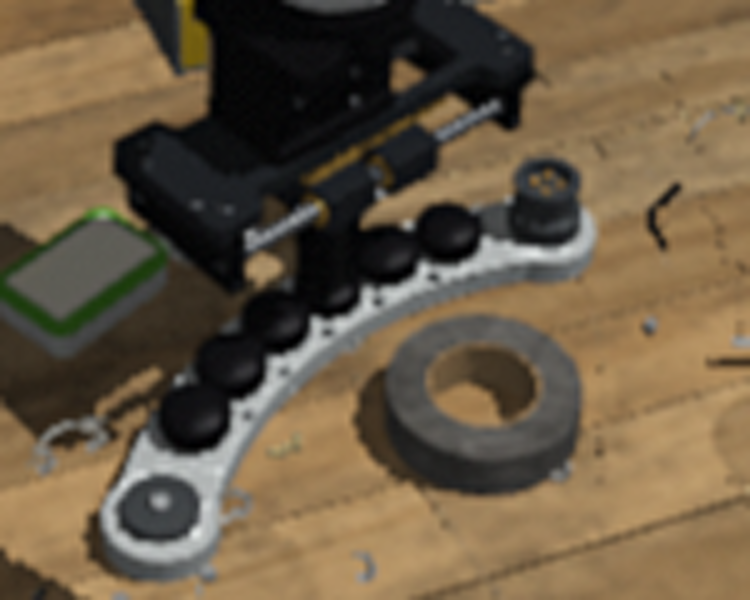

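On pad 3 (2.7 N), and nothing around it has moved.

Call:
arm_command:
  steps:
    - {"hand": 0,"x": -2e-05,"y": -0.0029,"z": 0,"twist": -0.0133}
    - {"hand": 0,"x": -0.0001,"y": -0.0058,"z": 0,"twist": -0.0265}
    - {"hand": 0,"x": -0.0002,"y": -0.0088,"z": 0,"twist": -0.0398}
    - {"hand": 0,"x": -0.0003,"y": -0.0117,"z": 0,"twist": -0.053}
    - {"hand": 0,"x": -0.0005,"y": -0.0146,"z": 0,"twist": -0.0663}
    - {"hand": 0,"x": -0.0007,"y": -0.0175,"z": 0,"twist": -0.0796}
    - {"hand": 0,"x": -0.0009,"y": -0.0204,"z": 0,"twist": -0.0928}
    - {"hand": 0,"x": -0.0012,"y": -0.0233,"z": 0,"twist": -0.1061}
    - {"hand": 0,"x": -0.0016,"y": -0.0262,"z": 0,"twist": -0.1193}
    - {"hand": 0,"x": -0.0019,"y": -0.0291,"z": 0,"twist": -0.1326}
    - {"hand": 0,"x": -0.0023,"y": -0.032,"z": 0,"twist": -0.1458}
    - {"hand": 0,"x": -0.0028,"y": -0.0349,"z": 0,"twist": -0.1591}

```text
t: 13.7
tcp_pos: [0.4693, -0.1243, -0.0001]
tcp_rot: [[1.0, -0.03, 0.0], [-0.03, -1.0, 0.0], [0.0, -0.0, -1.0]]
force: [0.4, -2.5, 2.5]
gripper_width: 0.0001
```

```bash
python3 f.py; python3 -c "
from h import *
p,d=env.read_camera('scene');cv2.imwrite('pics/s10.png',p[:,:,::-1])"
```

```text
14.1 F [-0.23  0.59  2.89] tcp [ 4.693e-01 -1.239e-01 -2.000e-04] eff [-38.431 -13.483]
```

View pics/s10.png

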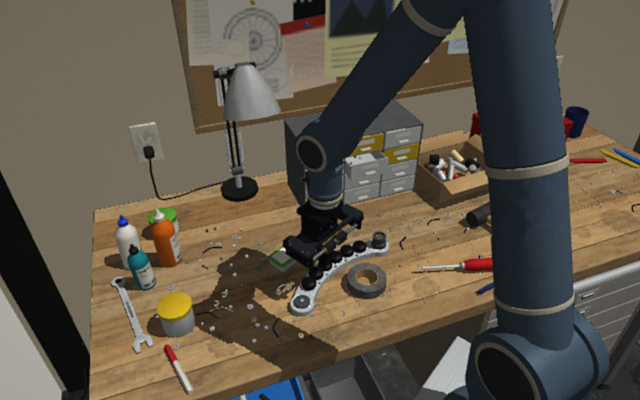

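The hand is on pad 4, the lamp is clear and the wrist is well on the robot's side. I'll continue.

Call:
arm_command:
  steps:
    - {"hand": 0,"x": -2e-05,"y": -0.0029,"z": 0,"twist": -0.0133}
    - {"hand": 0,"x": -0.0001,"y": -0.0058,"z": 0,"twist": -0.0265}
    - {"hand": 0,"x": -0.0002,"y": -0.0088,"z": 0,"twist": -0.0398}
    - {"hand": 0,"x": -0.0003,"y": -0.0117,"z": 0,"twist": -0.053}
    - {"hand": 0,"x": -0.0005,"y": -0.0146,"z": 0,"twist": -0.0663}
    - {"hand": 0,"x": -0.0007,"y": -0.0175,"z": 0,"twist": -0.0796}
    - {"hand": 0,"x": -0.0009,"y": -0.0204,"z": 0,"twist": -0.0928}
    - {"hand": 0,"x": -0.0012,"y": -0.0233,"z": 0,"twist": -0.1061}
    - {"hand": 0,"x": -0.0016,"y": -0.0262,"z": 0,"twist": -0.1193}
    - {"hand": 0,"x": -0.0019,"y": -0.0291,"z": 0,"twist": -0.1326}
    - {"hand": 0,"x": -0.0023,"y": -0.032,"z": 0,"twist": -0.1458}
    - {"hand": 0,"x": -0.0028,"y": -0.0349,"z": 0,"twist": -0.1591}

```text
t: 15.35
tcp_pos: [0.4675, -0.0894, -0.0001]
tcp_rot: [[0.992, 0.129, 0.0], [0.129, -0.992, 0.0], [0.0, -0.0, -1.0]]
force: [0.1, -1.1, 2.2]
gripper_width: 0.0006
```

```bash
python3 f.py; python3 meas.py s11
```

```text
15.75 F [0.14 0.64 2.65] tcp [ 4.675e-01 -8.900e-02 -2.000e-04] eff [-37.657 -13.289]
t 15.9 F [[0.23, 1.38, 2.89], [0.04, 1.52, 2.42], [-0.62, 1.15, 2.75]] mean [-0.117   1.3492  2.6877] tcp [ 0.4675 -0.0892 -0.0002] yaw y -82.63385232278588
finger n 170 zmin pct [0.0363 0.0366 0.0369 0.0407]
pad [ 0.4419 -0.2254] 66 0.0327; pad [ 0.4565 -0.1936] 69 0.0327; pad [ 0.4658 -0.1599] 67 0.033; pad [ 0.4696 -0.1251] 57 0.0331; pad [ 0.4679 -0.0902] 48 0.0335; pad [ 0.4607 -0.056 ] 69 0.0327;
```

View pics/s11.png

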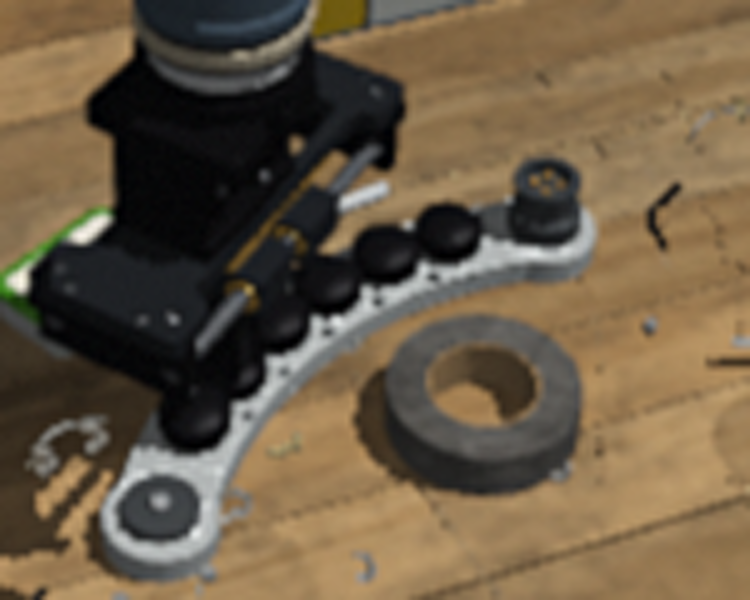

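On pad 5 (2.7 N). The last pitch goes to pad 6 and stops there.

Call:
arm_command:
  steps:
    - {"hand": 0,"x": -2e-05,"y": -0.0029,"z": 0,"twist": -0.0133}
    - {"hand": 0,"x": -0.0001,"y": -0.0058,"z": 0,"twist": -0.0265}
    - {"hand": 0,"x": -0.0002,"y": -0.0088,"z": 0,"twist": -0.0398}
    - {"hand": 0,"x": -0.0003,"y": -0.0117,"z": 0,"twist": -0.053}
    - {"hand": 0,"x": -0.0005,"y": -0.0146,"z": 0,"twist": -0.0663}
    - {"hand": 0,"x": -0.0007,"y": -0.0175,"z": 0,"twist": -0.0796}
    - {"hand": 0,"x": -0.0009,"y": -0.0204,"z": 0,"twist": -0.0928}
    - {"hand": 0,"x": -0.0012,"y": -0.0233,"z": 0,"twist": -0.1061}
    - {"hand": 0,"x": -0.0016,"y": -0.0262,"z": 0,"twist": -0.1193}
    - {"hand": 0,"x": -0.0019,"y": -0.0291,"z": 0,"twist": -0.1326}
    - {"hand": 0,"x": -0.0023,"y": -0.032,"z": 0,"twist": -0.1458}
    - {"hand": 0,"x": -0.0028,"y": -0.0349,"z": 0,"twist": -0.1591}

```text
t: 17.1
tcp_pos: [0.4602, -0.0551, -0.0002]
tcp_rot: [[0.959, 0.285, -0.0], [0.285, -0.959, 0.0], [0.0, -0.0, -1.0]]
force: [0.6, -1.0, 2.1]
gripper_width: 0.0003
```

```bash
python3 f.py; python3 meas.py s12;python3 - <<'E'
from h import *
p,d=env.read_camera("top")
for k in("tape_roll","patch_tin","hex_key_5"):
    for r in env.cut_out(k,"top")[:1]: v,u=np.nonzero(r["pixels"]&(d>0));print(k,r["conf"],len(v),np.median(world("top",u,v,d=d[v,u]),0).round(3))
cv2.imwrite("pics/t12.png",p[:,:,::-1])
E
```

```text
17.5 F [0.02 0.33 2.38] tcp [ 4.601e-01 -5.480e-02 -2.000e-04] eff [-36.623 -13.024]
t 17.65 F [[-0.05, 1.68, 1.9], [-0.74, 2.21, 2.34], [-0.44, 1.13, 2.78]] mean [-0.4091  1.6728  2.3431] tcp [ 0.4601 -0.055  -0.0002] yaw y -73.51680579001312
finger n 102 zmin pct [0.0368 0.0373 0.0391 0.0422]
pad [ 0.4419 -0.2254] 65 0.0326; pad [ 0.4565 -0.1936] 61 0.0327; pad [ 0.4658 -0.1599] 70 0.0332; pad [ 0.4696 -0.1251] 44 0.0328; pad [ 0.4679 -0.0902] 25 0.0316; pad [ 0.4607 -0.056 ] 26 0.0301; 
tape_roll 0.8 882 [ 0.371 -0.156  0.026]
patch_tin 0.72 784 [ 0.568 -0.1    0.022]
hex_key_5 0.48 216 [ 0.521 -0.198  0.008]
```

View pics/s12.png

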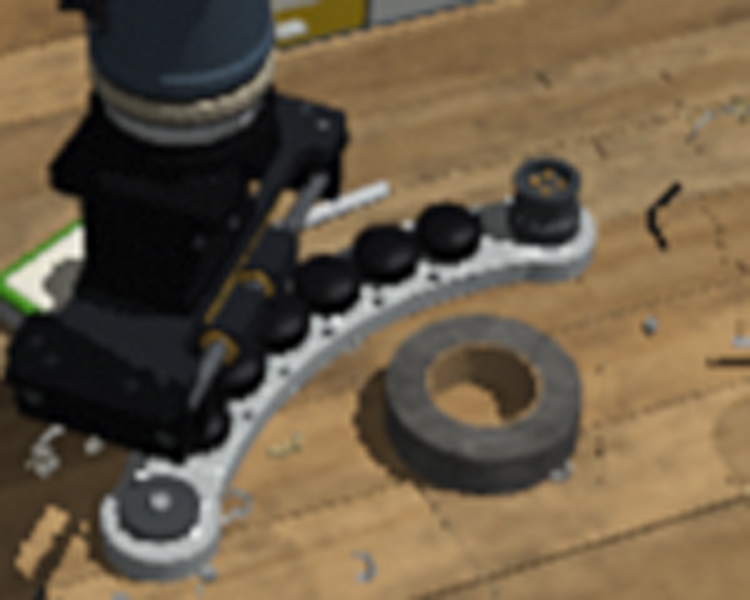

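View pics/t12.png

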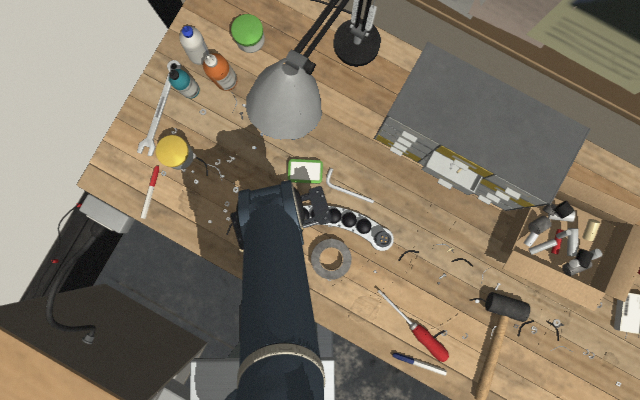

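```bash
python3 -c "
from station import env
print(env.job_done())"
```

```text
the job is handed in; nothing more can be done
None
```

I pressed the pad next to the socket and slid along the arc over all six pads without lifting off. I handed the job in at about 18 s (limit 48 s), with the fingertips resting on the pad farthest from the socket.

- **Pressing:** The averaged push was about 1.9 N on the first press and 2.4–2.9 N from then on, which means pads down about 3–3.5 mm. At the end, pad 6 from the socket was held with about 2.35 N (about 3 mm down) and the fingertips were centred on it. The push between two pads was measured only once, between the first two (about 2.6 N on the pair). There is no direct reading of the pad joints.
- **Surroundings:** The tape roll and tin measured within 2–3 mm of where they started. The hex key's measured centre shifted by about 13 mm. I put that down to a lower-confidence, partial outline, because it looks unmoved in the top picture. The wrist stayed on the robot's side of the lamp shade.
- **Disagreement:** The reported TCP height read about 31 mm lower than the fingertips in the depth image. Contact came at a reported z of about 0.0035 instead of 0.034, so I set the height from the camera and the force reading.

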